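# Load a slide carrier under the stage's spring clip

## Robot

A 7-joint arm with a two-finger parallel gripper is mounted at the origin on the work surface. World frame = base frame: x ahead of the robot, y to its left, z up, the work surface at z = 0. Lengths are in m, angles in rad, forces in N, time in s.
With the tool pointing down it reaches from about 0.425 to 0.875 m from the base axis. Payload 8.4 kg.
Tool frame: the origin (TCP) lies where the fingers leave the gripper's body, on its centre line; the fingertips stand 73 mm ahead of it and the grasp point (between the pads) lies 54 mm ahead of it; z points along the fingers, y is the line along which they close (so a half turn about z gives the same grasp; the last joint's range is limited). The gripper opens to 85 mm and grips with 20 to 120 N. Pads are 22 mm wide; open, the fingers measure 114 mm over their backs; the gripper's body (76 mm by 85 mm) begins 54 mm behind the grasp point. The pads swing forward as they close: fully open they stand 13 mm farther back than shut.
Start: joints at [1.131, 0.333, 0.04, 1.465, -0.013, 1.343, -0.059], TCP at [0.217, -0.613, 0.304] pointing down, gripper open.
Joint ranges: [-2.58, 2.58], [-0.38, 2.09], [-1.3, 1.39], [0.25, 2.4], [-1.5, 4.64], [0.08, 2.09], [-2.65, 2.65]. Speed limits (rad/s): [2.22, 2.22, 2.79, 2.79, 3.14, 3.14, 3.14].

## Interface

Orientations are given as a unit quaternion [x, y, z, w].
In Python, from rig import monitor, cams, arm gives the robot as it stands. The module is installed in compiled form; this text tells all that it offers.
- The arm moves only by the tool apply_moves, never from a script. Its argument "rows" is one flat list of numbers, 6 for each row, row after row: the shift along the tool's x, y, z in units of 0.3 m (1.0 is 0.3 m), then the turn, a rotation vector about the tool's x, y, z in units of 90 degrees (1.0 is 90 degrees). In form: [x, y, z, wx, wy, wz, x, y, z, wx, wy, wz, ...]. A call has 1 to 20 rows; each row is the pose to reach, as a shift and turn from the pose commanded when the call began, along the tool's axes at that moment; what a row does not reach only later rows make up. A row lasts 1/8 s, in which the tool goes at most 62.5 mm and 10.7 degrees, less where a joint would pass 70% of its speed; a pose out of reach is approached as far as the arm can. A call with a number of a shift or a turn outside -1 to 1 is refused whole. A call with a gripper value outside its range is refused whole. "fingers" is the closure, from -1 (fully open) to 1 (shut), so that 0 is half open, set as the call begins (left out, the last holds). The fingers move at their own pace and stop on an object; "force" is the grip in N (left out, the last holds). Time passes only in rows, so rows that repeat a pose let the fingers close. It gives the time, the measured TCP pose, the force, the opening and the grip force at its end, in the units of the state.
- monitor.sense(): the state, without advancing time (a new reading comes with each control period).
- cams.get_image(name): name is "side" or "top" or "wrist"; returns the picture (420x560x3 uint8, blue, green, red); there is no depth.
- cams.get_calibration(name): a dict with "vfov" (degrees; the focal length in pixels is half the picture's height over the tangent of half this angle, whatever the lens; pixels are square), "cx", "cy" (the principal point, pixels), "dist_coeffs" ([k1, k2, p1, p2, k3] as OpenCV has them; the pictures are not rectified), "eye" and "rotation" of the camera in the world. Camera axes: x right, y up, looking along -z (the intrinsics and any distortion apply to the point x, -y, -z); pixel columns grow to the right and rows downward; lengths in m; the calibration is good to about 2 mm. A picture is of the moment at which its call begins: read the wrist's pose just before it. get_calibration takes no time and is no camera call; for the wrist camera it gives the pose at the moment of the call.
- arm.job_done(): hands the job in; it is judged then, once.
Trained networks look in the newest picture that a camera, given by its name, has taken for a name from the list of things; names that differ only in an ending like _2 or _b are one class to them, and where a whole thing is asked for, a point or a joint stands for the part that bears it (a point fixed in the world has none). Each returns a list of dicts, best first, with "score" (0 to 1); they miss things now and then, are a little off and sometimes report something else, mostly with a low value. They report only what shows in the picture. A call takes as long as a camera call. They do not tell look-alikes from the thing itself.
- cams.boxes_of(camera, name): "rect" ([left, top, right, bottom] in pixels, round what is visible of it).
- cams.cut_out(camera, name): "region" (420x560 bool, what is visible of it) and "rect" ([left, top, right, bottom] in pixels, round what is visible of it).
The state is a dict: "time_s": time; "q": joint angles; "dq": joint speeds; "tau": joint torques, N m; "ee_pos": TCP position; "ee_rot": TCP orientation; "wrist_force": force on the tool from outside, world axes, zero at the start; "moment": the same for the moment, N m; "opening": opening from 0.0 (shut) to 1.0 (fully open); "grasp_force": force on a finger pad.
Only numpy, scipy, OpenCV 4.12 (cv2) and the standard library are available. Lean on these libraries where they do the work, as an engineer would, in place of code of your own. Each camera call takes 0.05 s, during which the arm holds its last target. There are 200 camera calls.

## Task

On the aluminium slide stage, press the orange paddle of the spring clip right down with one fingertip so that its jaw lifts, and while it stays down push the blue slide carrier by its raised rear tab with the other fingertip, along its channel and under the jaw until it is fully home against the end stop. Only then let the paddle up, so that the jaw closes on the carrier, and move clear. Nothing is to be gripped or lifted, and the cup, tape roll and marker are to be left where they are.

Things in the scene. Friction and masses are not known exactly. Their poses are not given: they have to be found in the camera images.
- stage: Fixed aluminium slide stage, 196 x 122 x 20 mm, spanning own x -130 to +66, y -33 to +89 mm; flat deck 20 mm above the bench. Origin: at bench height under the channel's centre line. Own +x: the push direction (away from the robot, give or take 30 degrees); +y: towards the orange paddle. Channel rails: 6 mm high, inner faces at y -21.5 and +21.5 mm, x -90 to +56 mm.
- end_stop (a point): Middle of the face of the dark end stop (8 mm high) that closes the channel's far end: at stage x +50, y 0 mm, 4 mm above the deck. The carrier is home when its nose touches this face; its origin is then at stage x +12 mm and the rear face of its tab at x -26 mm.
- jaw (a point): Middle of the underside of the clip's black jaw, 20 x 8 mm, over the channel at stage x +12 to +32, y -2 to +6 mm. It is 2 mm over the deck at rest, barring the carrier, 17 mm with the paddle right down, about 9 mm when the jaw rests on the carrier. The steel hinge shaft, 6 mm thick, joins it to the paddle: along stage x at y +34 mm, x -125 to +41 mm, in two lugs 18 mm high.
- clip: The spring clip: hinge shaft, orange paddle and black jaw in one rigid piece, turning about its shaft by 0.45 rad from rest (paddle up, jaw down) to its stop (paddle right down, jaw up). Origin on the shaft, at stage x 0, y +34 mm, 12 mm above the deck; x along the stage's x. A spring returns it: about 2 N at the middle of the paddle's width to start, 5 N to hold it right down.
- paddle (a point): Middle of the top face of the clip's orange ribbed paddle: flat, 104 mm along stage x (-117 to -13 mm), 28 wide, 3 thick. At rest it slopes, outer edge up 0.45 rad, middle 18 mm above the deck; right down it is level, 5 mm above the deck, middle at stage x -65, y +62 mm. Press it anywhere along its length; a pressing fingertip can slide along it.
- carrier: Loose blue plastic slide carrier holding a glass slide, about 60 g, on the deck in the channel in front of the jaw: a plate 76 (its x) x 40 x 8 mm with a tab across its rear end, 8 mm long and 16 mm high over all. Origin: centre of its underside; +x to its nose, within 1 degree of the stage's x.
- carrier_tab (a point): Middle of the rear face of the carrier's tab, 38 mm behind the carrier's centre, 8 mm above the deck: the face to push, 40 mm wide and 16 mm high. The middle of the pressed paddle's width lies 62 mm to the side (stage +y); the deck behind the tab is free, and only one rail and the clip's shaft lie between.
- cup: Red plastic cup, upright, 95 mm high, 80 mm across the rim; origin: centre of its underside. Bystander.
- tape: Roll of cream tape lying flat, 110 mm across, 22 mm high; origin: centre of its underside. Bystander.
- marker: Orange marker with a black cap, lying on the bench beyond the stage, 110 mm long along its x, 14 mm thick; origin: centre of its underside. Bystander.
There are look-alikes about, which are no part of the job. What is meant by the carrier is not pink, and is the larger of those in its own colour. Of the things that look like the stage, the larger one is meant.

How it is judged:
By the outcome, as a careful person would: the job done as asked, in the order asked, and still so for the second after the job is handed in, with the robot touching nothing.
It also fails if it takes over 32 s, if anything falls off the work surface, if the arm or the gripper's body presses on something with over 40 N, if the wrist force passes 120 N, or if a joint passes its speed limit or range.

## Working session

There is one attempt and no reset: what is moved stays moved. The work goes in short steps, Python scripts to look and compute and a tool call to move; the robot and the scene stay as the last step left them, time stands still between calls to the robot, and variables do not carry over. Pictures are saved under pics/ and viewed, at most 10 in all, crops included, and the job is handed in when it is done.

Besides the shell and the picture viewer there is one more tool, called by a JSON object that holds its "api" and its "payload". apply_moves: Moves the arm, as the interface text tells. Its arguments: {"type":"object","properties":{"rows":{"type":"array"},"fingers":{"type":"number"},"force":{"type":"number"}},"required":["rows"]}

```bash
mkdir -p pics
python3 - <<'E'
from rig import monitor,cams,arm
import cv2,numpy as np
s=monitor.sense();print(s['time_s'],s['ee_pos'],s['ee_rot'],s['wrist_force'],s['opening'])
for n in ['side','top']:
    im=cams.get_image(n);cv2.imwrite(f'pics/{n}0.png',im)
    print(n,cams.get_calibration(n))
    for t in ['stage','carrier','clip','end_stop']:
        try:print(t,[(round(d['score'],2),[int(v) for v in d['rect']]) for d in cams.boxes_of(n,t)])
        except Exception as e:print(t,e)
print(monitor.sense()['time_s'])
E
```

```text
0.0 [ 0.21714264 -0.61228697  0.30302933] [ 9.85512861e-01  1.69598801e-01 -1.89382267e-04 -7.82068199e-04] [-0.06458655  0.13876348  0.24452219] 1.0014318655117407
side {'vfov': 46.15534996040693, 'cx': 277.1192627071628, 'cy': 205.9333213297411, 'dist_coeffs': array([0.0252629, 0.       , 0.       , 0.       , 0.       ]), 'eye': array([0.33901308, 0.55375817, 0.67977381]), 'rotation': array([-0.06480621,  0.33606846,  0.91868283, -0.19718011])}
stage [(0.8, [291, 297, 407, 394]), (0.66, [190, 155, 322, 248])]
carrier [(0.82, [244, 170, 288, 200]), (0.79, [344, 204, 389, 246]), (0.77, [325, 159, 344, 182])]
clip [(0.96, [319, 308, 396, 373]), (0.67, [218, 168, 299, 222])]
end_stop [(0.69, [193, 160, 321, 245]), (0.64, [294, 292, 410, 391])]
top {'vfov': 47.28410044511577, 'cx': 285.4234068486767, 'cy': 204.55400245608348, 'dist_coeffs': array([-0.02693359,  0.        ,  0.        ,  0.        ,  0.        ]), 'eye': array([0.366653  , 0.06638943, 0.83124422]), 'rotation': array([-0.08501109,  0.08945518,  0.70926201, -0.69405928])}
stage [(0.84, [157, 289, 225, 381]), (0.8, [263, 136, 328, 249])]
carrier [(0.96, [354, 232, 392, 262]), (0.9, [298, 170, 324, 214]), (0.78, [291, 278, 336, 328])]
clip [(0.9, [162, 303, 204, 373]), (0.77, [267, 152, 312, 234])]
end_stop [(0.83, [257, 134, 330, 247]), (0.67, [156, 287, 223, 379])]
0.5
```

View pics/top0.png

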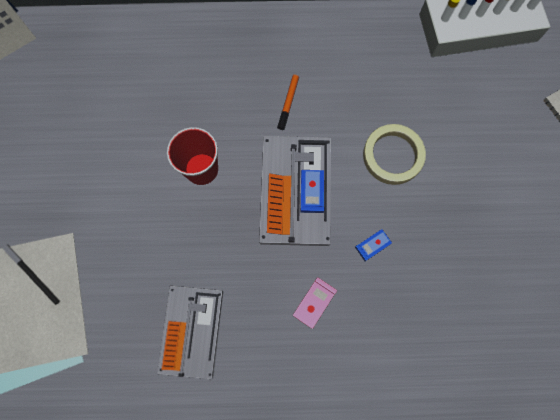

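View pics/side0.png

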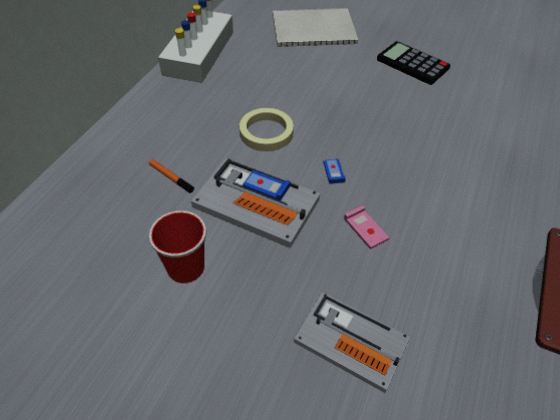

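The top view shows the real (larger) stage at (296,192) with the blue carrier in its channel at (312,191). The red cup is at (195,157), the tape at (395,153) and the marker at (288,102).
Look-alikes:
- small blue carrier at (374,245)
- pink carrier at (315,303)
- small stage at (190,333)

I choose the blue carrier at (312,191), which sits on the larger stage, and check it in a close crop.

```bash
cat > h.py <<'E'
from rig import monitor,cams,arm
import cv2,numpy as np
from scipy.spatial.transform import Rotation as R
def K(c):
    f=210/np.tan(np.radians(c['vfov'])/2);return np.array([[f,0,c['cx']],[0,f,c['cy']],[0,0,1.]])
def axes(c): return R.from_quat(c['rotation']).as_matrix()@np.diag([1,-1,-1.])
def proj(c,P):
    p=(np.atleast_2d(P)-c['eye'])@axes(c)
    return cv2.projectPoints(p,np.zeros(3),np.zeros(3),K(c),np.array(c['dist_coeffs']))[0][:,0]
def plane(c,px,z):
    u=cv2.undistortPoints(np.array(px,float).reshape(-1,1,2),K(c),np.array(c['dist_coeffs']))[:,0]
    d=np.c_[u,np.ones(len(u))]@axes(c).T
    return c['eye']+d*((z-c['eye'][2])/d[:,2])[:,None]
E
python3 - <<'E'
from h import *
im=cv2.imread('pics/top0.png')[125:255,230:360]
cv2.imwrite('pics/crop.png',cv2.resize(im,(598,598),interpolation=cv2.INTER_CUBIC))
cams.get_image('top');c=cams.get_calibration('top')
for d in cams.cut_out('top','stage'):
    cnt=max(cv2.findContours(d['region'].astype(np.uint8),0,1)[0],key=cv2.contourArea)
    print(d['score'],cv2.boxPoints(cv2.minAreaRect(cnt)).tolist(),plane(c,cv2.boxPoints(cv2.minAreaRect(cnt)),.02).round(4).tolist())
print(cams.get_calibration('wrist'))
E
```

```text
0.95 [[156.2006072998047, 374.835693359375], [168.89723205566406, 282.15032958984375], [224.4170379638672, 289.75579833984375], [211.7204132080078, 382.441162109375]] [[0.2937, 0.2728, 0.02], [0.4413, 0.2574, 0.02], [0.4268, 0.1641, 0.02], [0.2804, 0.1834, 0.02]]
0.85 [[258.8252868652344, 243.86279296875], [261.2591247558594, 134.33908081054688], [332.4017639160156, 135.92001342773438], [329.9679260253906, 245.4437255859375]] [[0.5031, 0.1059, 0.02], [0.7036, 0.0998, 0.02], [0.6979, -0.029, 0.02], [0.4978, -0.0156, 0.02]]
{'vfov': 61.39929990271173, 'cx': 282.242579829037, 'cy': 211.25446037354757, 'dist_coeffs': array([-0.01929818,  0.        ,  0.        ,  0.        ,  0.        ]), 'eye': array([ 0.28982942, -0.58731379,  0.37378451]), 'rotation': array([-0.12256734,  0.08715592, -0.57052524,  0.80739213])}
```

View pics/crop.png

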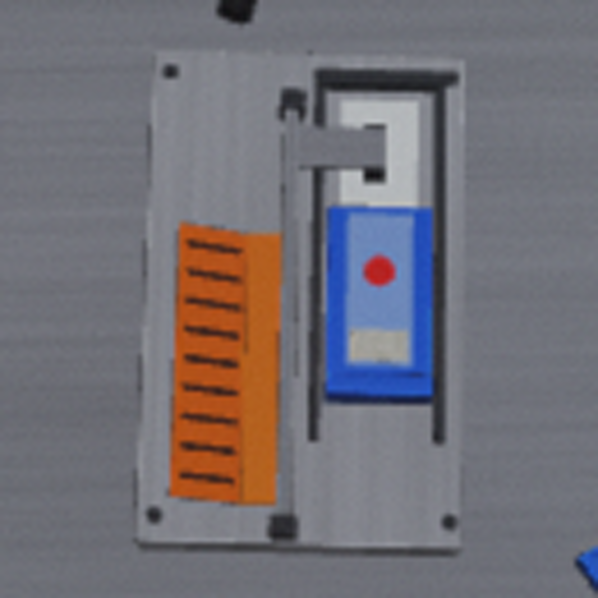

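```bash
cat >> h.py <<'E'
from scipy.optimize import least_squares
def stage_pts(p,XY,z):
    c,s=np.cos(p[2]),np.sin(p[2]);XY=np.array(XY,float)/1000
    return np.c_[p[0]+c*XY[:,0]-s*XY[:,1],p[1]+s*XY[:,0]+c*XY[:,1],np.broadcast_to(np.asarray(z,float),len(XY))]
def fit(c,px,XY,z,p0=(.63,.02,0)):
    r=least_squares(lambda p:(proj(c,stage_pts(p,XY,z))-px).ravel(),p0)
    return r.x,r.fun.reshape(-1,2)
def rel(pos,yaw_ty,s=None):
    "tool pointing down, tool y towards world angle yaw_ty"
    s=s or monitor.sense();R0=R.from_quat(s['ee_rot'])
    y=np.array([np.cos(yaw_ty),np.sin(yaw_ty),0]);z=np.array([0,0,-1.]);Rt=R.from_matrix(np.c_[np.cross(y,z),y,z])
    return np.round(np.r_[R0.inv().apply(np.array(pos)-s['ee_pos'])/.3,(R0.inv()*Rt).as_rotvec()/(np.pi/2)],4)
E
python3 - <<'E'
from h import *
c=cams.get_calibration('top')
q=np.array([[155,52],[464,58],[461,550],[138,546],[327,207],[432,207],[326,399],[432,398]])/4.6+[230,125]-.4
p,r=fit(c,q[:4],[[66,89],[66,-33],[-130,-33],[-130,89]],.02);print(p,np.degrees(p[2]),r.round(1).tolist())
def st(w): 
    d=w[:,:2]-p[:2];a,b=np.cos(p[2]),np.sin(p[2]);return np.c_[d@[a,b],d@[-b,a]]*1000
print('nose',st(plane(c,q[4:6],.028)),'tabtop',st(plane(c,q[6:],.036)))
t=stage_pts(p,[[-130,31]],.26)[0];print(t,rel(t,p[2]-np.pi/2))
E
```

```text
[ 0.63073646  0.01063036 -0.04439728] -2.5437766929652113 [[-0.2, -0.1], [-0.0, 0.1], [0.7, 0.3], [-0.4, -0.4]]
nose [[  0.66731505  20.184528  ]
 [  1.6199811  -19.99866781]] tabtop [[-76.73714925  19.71242898]
 [-75.44898367 -19.56309594]]
[0.50224043 0.04736956 0.26      ] [ 1.6306 -1.7559  0.1464 -0.      0.      0.2452]
```

{"api": "apply_moves", "payload": {"rows": [0.82,-0.88,0,0,0,0.12,0.82,-0.88,0,0,0,0.12,0.82,-0.88,0,0,0,0.12,0.82,-0.88,0,0,0,0.12,0.82,-0.88,0,0,0,0.12,0.82,-0.88,0,0,0,0.12,0.82,-0.88,0,0,0,0.12,0.82,-0.88,0,0,0,0.12], "fingers": -0.12}}

```text
time_s: 1.6
ee_pos: [0.3606, -0.2822, 0.3041]
ee_rot: [0.997, 0.076, 0.0, 0.0]
wrist_force: [-0.0, -0.5, -0.2]
opening: 0.564
grasp_force: 0.0
```

Run:
```python
from h import *
p=[.6307,.0106,-.0444]
s=monitor.sense();print(s['time_s'],s['ee_pos'],s['opening'],s['wrist_force'],s['q'])
print(rel(stage_pts(p,[[-130,31]],.26)[0],p[2]-np.pi/2))
```

```text
1.6 [ 0.36058299 -0.28215125  0.30411649] 0.5644215820944813 [-0.028588   -0.52941069 -0.2370982 ] [ 0.77261624 -0.04898237 -0.19818341  1.89915758 -0.00958902  1.29003797
 -0.84142723]
[ 6.3300e-01 -1.0142e+00  1.4650e-01  4.0000e-04 -1.0000e-04  1.2510e-01]
```

{"api": "apply_moves", "payload": {"rows": [0.63,-1.0,0.14,0,0,0.125,0.63,-1.0,0.14,0,0,0.125,0.63,-1.0,0.14,0,0,0.125,0.63,-1.0,0.14,0,0,0.125,0.63,-1.0,0.14,0,0,0.125,0.63,-1.0,0.14,0,0,0.125,0.63,-1.0,0.14,0,0,0.125,0.63,-1.0,0.14,0,0,0.125,0.63,-1.0,0.14,0,0,0.125]}}

```text
time_s: 2.72
ee_pos: [0.5022, 0.0415, 0.2619]
ee_rot: [1.0, -0.024, -0.0, 0.0]
wrist_force: [0.3, -0.1, 0.6]
opening: 0.558
grasp_force: 0.0
```

Run:
```python
from h import *
p=[.6307,.0106,-.0444]
s=monitor.sense();c=cams.get_calibration('wrist');im=cams.get_image('wrist')
print(s['time_s'],s['ee_pos'],s['opening'],s['wrist_force'],s['q'],c)
print(rel(stage_pts(p,[[-130,31]],.26)[0],p[2]-np.pi/2,s))
cv2.imwrite('pics/w1.png',im);cv2.imwrite('pics/w1b.png',cv2.resize(im,(800,600)))
print(proj(c,stage_pts(p,[[66,89],[66,-33],[-130,-33],[-130,89]],.02)).round(1).tolist())
```

```text
2.725 [0.50217171 0.04153999 0.26192068] 0.5582241085307802 [ 0.3139873  -0.13942401  0.57429268] [ 0.40150852  0.10672076 -0.60413096  1.84449035  0.06524551  1.21012011
 -1.84121882] {'vfov': 61.39929990271173, 'cx': 282.242579829037, 'cy': 211.25446037354757, 'dist_coeffs': array([-0.01929818,  0.        ,  0.        ,  0.        ,  0.        ]), 'eye': array([0.57908472, 0.03785991, 0.33178867]), 'rotation': array([ 0.10380884, -0.1091177 ,  0.71551228, -0.68217243])}
[-0.0008 -0.0193  0.0064  0.0003  0.0001 -0.0019]
[[196.6, -62.9], [359.0, -63.6], [346.5, 190.0], [212.1, 190.4]]
```

View pics/w1b.png

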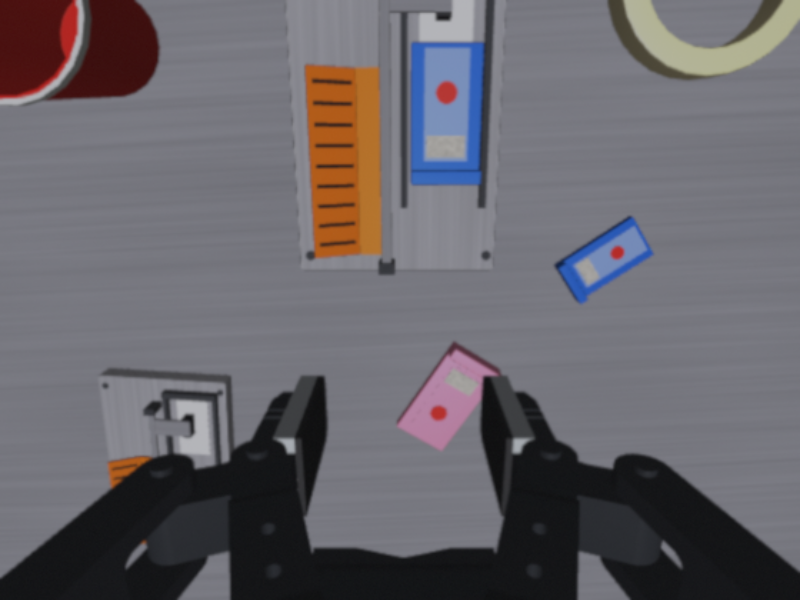

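The wrist view shows the stage's near corners at (302,269) and (493,268) in the 800 px picture. The carrier tab's rear edge is at v≈184 and the fingertips are at (312,378) and (495,378). This agrees with the top fit to about 2 mm, and the channel behind the tab is free.

Run:
```python
from h import *
p=[.632,.0112,-.0444]
c=cams.get_calibration('wrist')
print(fit(c,np.array([[302,269],[493,268]])/1.4286,[[-130,89],[-130,-33]],.02,p)[0])
w=plane(c,np.array([[412,184],[481,184]])/1.4286,.036);d=w[:,:2]-p[:2];a,b=np.cos(p[2]),np.sin(p[2]);print(d@[a,b],d@[-b,a])
print(plane(c,np.array([[327,378],[483,378]])/1.4286,.262-.068)-monitor.sense()['ee_pos'])
print(rel(stage_pts(p,[[-96,31]],.135)[0],p[2]-np.pi/2))
```

```text
[ 0.63288548  0.0120237  -0.04200792]
[-0.07571656 -0.07580679] [ 0.01970108 -0.01981237]
[[ 0.01109428  0.02241974 -0.06803215]
 [ 0.00887876 -0.02436787 -0.06803215]]
[ 1.168e-01 -2.120e-02  4.234e-01  3.000e-04 -1.000e-04 -1.700e-03]
```

{"api": "apply_moves", "payload": {"rows": [0.117,-0.021,0.1,0,0,-0.002,0.117,-0.021,0.25,0,0,-0.002,0.117,-0.021,0.35,0,0,-0.002,0.117,-0.021,0.42,0,0,-0.002,0.117,-0.021,0.42,0,0,-0.002,0.117,-0.021,0.42,0,0,-0.002]}}

```text
time_s: 3.52
ee_pos: [0.538, 0.0479, 0.137]
ee_rot: [1.0, -0.021, 0.001, 0.0]
wrist_force: [-0.0, 0.4, -0.7]
opening: 0.558
grasp_force: 0.0
```

Run:
```python
from h import *
p=[.632,.0115,-.0444]
s=monitor.sense();im=cams.get_image('wrist');cv2.imwrite('pics/w2.png',im)
print(s['time_s'],s['ee_pos'],s['wrist_force'],rel(stage_pts(p,[[-96,31]],.1)[0],p[2]-np.pi/2,s))
```

```text
3.525 [0.5380481  0.04789455 0.13700379] [-0.01781926  0.37876303 -0.74733529] [-0.0019  0.0039  0.1233  0.     -0.0008  0.0016]
```

View pics/w2.png

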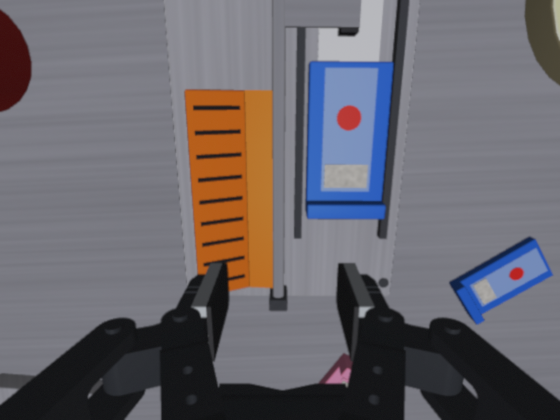

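The left fingertip at (215,270) is over the rear of the paddle. The right one at (350,270) is behind the tab, whose rear edge is at v≈217. Now I press down.

{"api": "apply_moves", "payload": {"rows": [0,0,0.03,0,0,0,0,0,0.06,0,0,0,0,0,0.08,0,0,0,0,0,0.1,0,0,0,0,0,0.11,0,0,0,0,0,0.11,0,0,0]}}

```text
time_s: 4.32
ee_pos: [0.5375, 0.0487, 0.1029]
ee_rot: [1.0, -0.02, -0.0, -0.0]
wrist_force: [-1.3, 1.1, 3.7]
opening: 0.562
grasp_force: 1.3
```

{"api": "apply_moves", "payload": {"rows": [0,0,0.005,0,0,0,0,0,0.01,0,0,0,0,0,0.015,0,0,0,0,0,0.015,0,0,0]}}

```text
time_s: 4.82
ee_pos: [0.5376, 0.0484, 0.0984]
ee_rot: [1.0, -0.02, 0.0, -0.0]
wrist_force: [-0.8, 0.8, 3.6]
opening: 0.563
grasp_force: 1.9
```

{"api": "apply_moves", "payload": {"rows": [0,0,0.005,0,0,0,0,0,0.01,0,0,0,0,0,0.01,0,0,0]}}

```text
time_s: 5.2
ee_pos: [0.5376, 0.048, 0.0954]
ee_rot: [1.0, -0.021, -0.0, 0.0]
wrist_force: [-0.9, -2.0, 5.4]
opening: 0.562
grasp_force: 2.7
```

{"api": "apply_moves", "payload": {"rows": [0,0,0.004,0,0,0,0,0,0.007,0,0,0,0,0,0.007,0,0,0]}}

```text
time_s: 5.58
ee_pos: [0.5377, 0.048, 0.0943]
ee_rot: [1.0, -0.021, 0.0, 0.0]
wrist_force: [-6.6, -2.6, 18.0]
opening: 0.561
grasp_force: 9.1
```

Run:
```python
from h import *
s=monitor.sense();print(s['time_s'],s['ee_pos'],s['wrist_force'])
a=cams.get_image('wrist');b=cams.get_image('side')[140:260,180:340]
cv2.imwrite('pics/w3.png',np.vstack([a[:, :][:,:],cv2.resize(b,(240,180))[:, :].copy() if 0 else cv2.resize(b,(560,420))[:180*2][:180]]))
cv2.imwrite('pics/w3.png',np.hstack([cv2.resize(a,(400,300)),cv2.resize(b,(400,300))]))
```

```text
5.575 [0.53769182 0.04803325 0.09434697] [-6.55275174 -2.56436652 17.98323067]
```

View pics/w3.png

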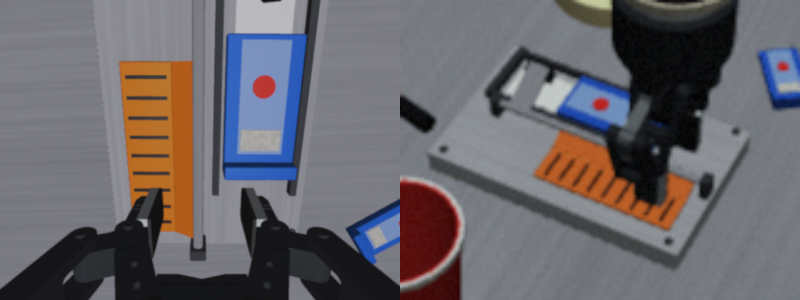

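The paddle is at its stop: the force jumped to 18 N, and the side view shows the paddle level and the jaw up. The right fingertip is just behind the tab at about (258,200). Now I push while holding it down.

{"api": "apply_moves", "payload": {"rows": [0.015,0,0,0,0,0,0.03,0,0,0,0,0,0.045,0,0,0,0,0,0.06,0,0,0,0,0,0.075,0,0,0,0,0,0.09,0,0,0,0,0,0.1,0,0,0,0,0,0.1,0,0,0,0,0]}}

```text
time_s: 6.68
ee_pos: [0.5669, 0.0478, 0.0944]
ee_rot: [1.0, -0.02, -0.001, 0.0]
wrist_force: [-11.0, -0.3, 23.1]
opening: 0.563
grasp_force: 10.8
```

{"api": "apply_moves", "payload": {"rows": [0.012,0,-0.001,0,0,0,0.024,0,-0.001,0,0,0,0.036,0,-0.001,0,0,0,0.048,0,-0.001,0,0,0,0.06,0,-0.001,0,0,0,0.072,0,-0.001,0,0,0,0.08,0,-0.001,0,0,0,0.08,0,-0.001,0,0,0]}}

```text
time_s: 7.68
ee_pos: [0.5909, 0.0469, 0.0946]
ee_rot: [1.0, -0.02, -0.001, 0.0]
wrist_force: [-10.3, 0.1, 19.9]
opening: 0.56
grasp_force: 9.6
```

Run:
```python
from h import *
s=monitor.sense();print(s['time_s'],s['ee_pos'],s['wrist_force'])
a=cams.get_image('wrist');b=cams.get_image('side')[140:260,180:340]
cv2.imwrite('pics/w4.png',np.hstack([cv2.resize(a,(400,300)),cv2.resize(b,(400,300))]))
```

```text
7.675 [0.59085062 0.04687776 0.09460828] [-10.27172916   0.0708289   19.85632709]
```

View pics/w4.png

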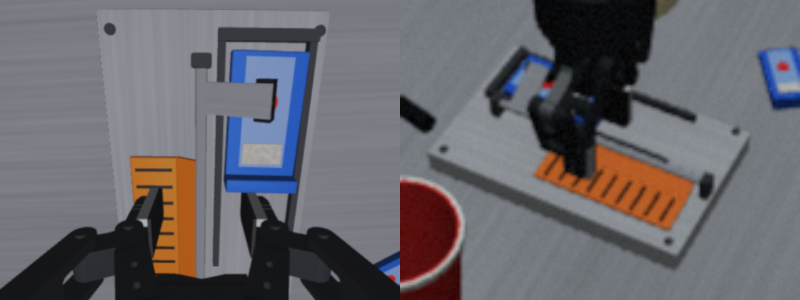

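The carrier's nose is under the raised jaw, with a small gap left to the end stop at v≈45. I creep on, watching the push force.

{"api": "apply_moves", "payload": {"rows": [0.005,0,0,0,0,0,0.01,0,0,0,0,0,0.015,0,0,0,0,0,0.015,0,0,0,0,0]}}

```text
time_s: 8.28
ee_pos: [0.5952, 0.0467, 0.0946]
ee_rot: [1.0, -0.02, -0.001, -0.0]
wrist_force: [-9.4, 0.7, 19.3]
opening: 0.559
grasp_force: 10.9
```

{"api": "apply_moves", "payload": {"rows": [0.003,0,0,0,0,0,0.006,0,0,0,0,0,0.006,0,0,0,0,0]}}

```text
time_s: 8.65
ee_pos: [0.5956, 0.0468, 0.0945]
ee_rot: [1.0, -0.02, -0.002, 0.0]
wrist_force: [-18.0, -0.2, 25.9]
opening: 0.558
grasp_force: 14.9
```

{"api": "apply_moves", "payload": {"rows": [0.003,0,-0.001,0,0,0,0.003,0,-0.001,0,0,0]}}

```text
time_s: 8.9
ee_pos: [0.5958, 0.0468, 0.0946]
ee_rot: [1.0, -0.02, -0.003, 0.0]
wrist_force: [-20.6, 0.6, 27.3]
opening: 0.56
grasp_force: 15.8
```

Run:
```python
from h import *
s=monitor.sense();print(s['time_s'],s['ee_pos'],s['wrist_force'])
a=cams.get_image('wrist');cv2.imwrite('pics/w5.png',cv2.resize(a[0:300,250:480],(575,600*5//4 if 0 else 600)))
```

```text
8.9 [0.59576479 0.04677261 0.09455282] [-20.62297655   0.64591983  27.31580468]
```

View pics/w5.png

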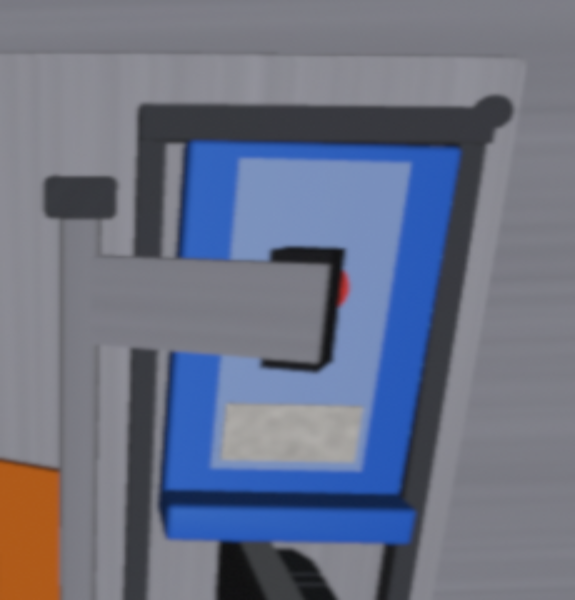

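The nose is flush against the end stop (v≈142) across its full width. I back the finger off a little with the paddle still down, then lift.

{"api": "apply_moves", "payload": {"rows": [-0.004,0,0,0,0,0,-0.01,0,0,0,0,0,-0.016,0,0,0,0,0,-0.02,0,0,0,0,0,-0.02,0,0,0,0,0,-0.02,0,-0.01,0,0,0,-0.02,0,-0.02,0,0,0,-0.02,0,-0.03,0,0,0,-0.02,0,-0.04,0,0,0,-0.02,0,-0.06,0,0,0,-0.02,0,-0.1,0,0,0,-0.02,0,-0.2,0,0,0,-0.02,0,-0.35,0,0,0,-0.02,0,-0.35,0,0,0]}}

```text
time_s: 10.7
ee_pos: [0.5945, 0.0467, 0.2034]
ee_rot: [1.0, -0.02, 0.003, -0.0]
wrist_force: [-0.4, 0.5, 0.1]
opening: 0.555
grasp_force: 0.0
```

{"api": "apply_moves", "payload": {"rows": [-0.2,0,-0.05,0,0,0,-0.35,0,-0.05,0,0,0,-0.35,0,-0.05,0,0,0,-0.35,0,-0.05,0,0,0]}}

```text
time_s: 11.2
ee_pos: [0.4882, 0.0502, 0.2142]
ee_rot: [1.0, -0.021, 0.0, 0.0]
wrist_force: [0.5, 0.2, 0.6]
opening: 0.557
grasp_force: 0.0
```

Run:
```python
from h import *
s=monitor.sense();print(s['time_s'],s['ee_pos'],s['wrist_force'])
a=cams.get_image('top')[90:255,230:360];b=cams.get_image('side')[140:260,180:340]
cv2.imwrite('pics/w6.png',np.hstack([cv2.resize(a,(390,495)),cv2.resize(b,(410,495))]))
```

```text
11.2 [0.48815153 0.05017633 0.21422235] [0.53924161 0.20786185 0.62793313]
```

View pics/w6.png

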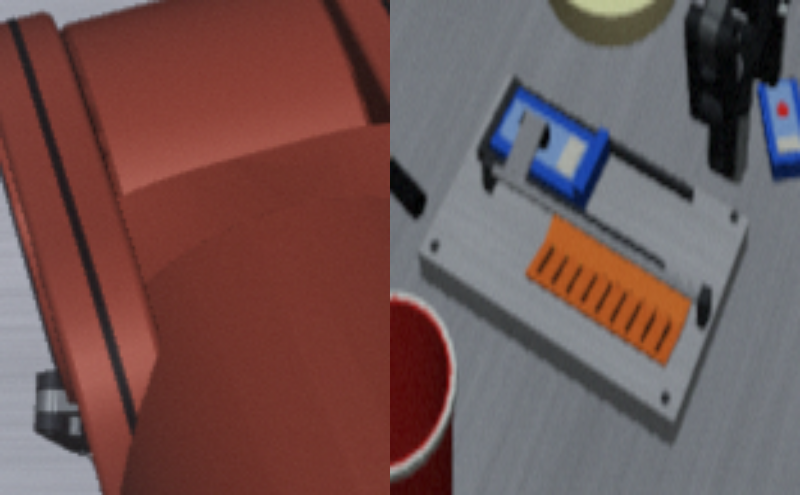

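In the side view the jaw is down on the carrier, the paddle is released and the arm is clear. I take one last wrist check of the nose gap.

Run:
```python
from h import *
a=cams.get_image('wrist');cv2.imwrite('pics/w7.png',cv2.resize(a[0:210,180:460],(800,600)))
```

```text
(no output)
```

View pics/w7.png

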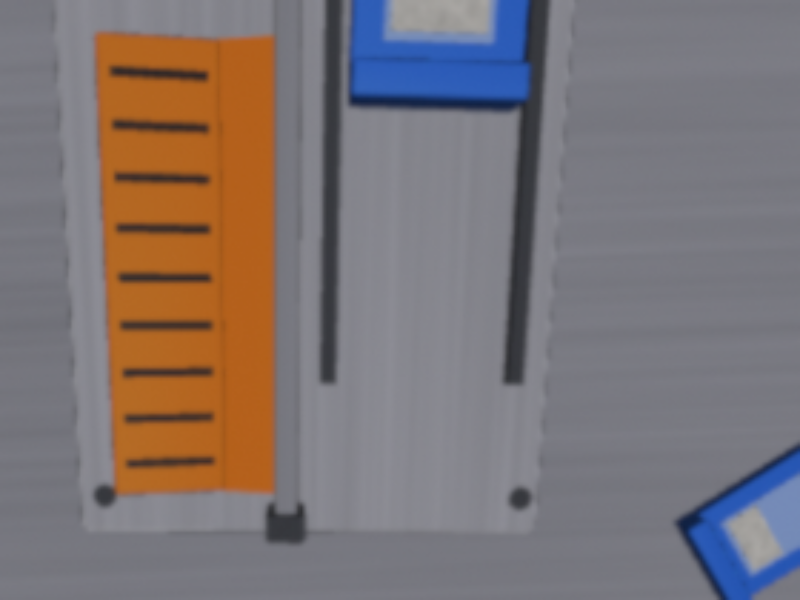

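The tab's rear edge is at v≈97, the rail ends at v≈383 and the stage's rear edge at v≈531. A quick numeric check of the tab position, then I hand in.

Run:
```python
from h import *
c=cams.get_calibration('wrist');g=lambda u,v:np.array([[u/2.857+180,v/2.857]])
X=lambda u,v,z:plane(c,g(u,v),z)[0,:2]@[np.cos(.0444),-np.sin(.0444)]*1000
rear=X(440,531,.02);print('tab',X(440,97,.036)-rear-130,'bottom',X(440,105,.02)-rear-130,'rail',X(514,383,.026)-rear-130)
print(monitor.sense()['wrist_force'])
```

```text
tab -26.99385497773295 bottom -26.071862901830116 rail -90.53062126641845
[ 0.3042423  -0.77217268  0.66416926]
```

```bash
python3 -c "
from rig import arm;print(arm.job_done())"
```

```text
the job is handed in; nothing more can be done
None
```

The carrier was pushed home against the end stop with the paddle held down, the jaw then closed on it, and the arm moved clear; I handed it in at about 11 s of the 32 s allowed, and no verdict was returned.

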